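# Refit the tapered plug of a coolant tap

### The job

Take the brass plug with the red handle out of the wooden stand and put it into the tap held on the bench. Press it gently and turn it to and fro at the same time until its taper wedges firmly in the sleeve and holds there by itself, never leaning on it so hard (over about 22 N) that the spring washer underneath is ruined. Leave the handle square across the pipe (tap closed), let go, and leave the other things on the bench where they are.

Things in the scene. Friction and masses are not known exactly. Their poses are not given: they have to be found in the camera images.
- plug: Loose brass plug, red bar handle, 160 g. Origin: centre of its small lower end, z up its axis. Heights from there: cone 0-44 mm, radius 5 at the tip to 13.8 mm; collar radius 17 mm, 44-48 mm; handle 48-84 mm, a bar 50 mm long along plug x, 12 mm thick along plug y, pinched across its thickness. Starts upright in the stand, collar resting on it.
- tap: Fixed brass tap in a steel fixture (plate 100 x 150 mm). Origin: centre of the underside, z up. A level pipe runs through it along tap y, 188 mm long, radius up to 17 mm, axis 56 mm up. Upright barrel in the middle: radius 27 mm, open top 90 mm up. Closed: the handle (plug x) lies along tap x, square across the pipe, either way round.
- tap_mouth (a point): Centre of the barrel's open top. Bore radius 15 mm; in it a white sleeve of four springy tapered segments (16 N per mm sideways), at an unseen height that varies by 3 mm either way. The plug first touches it with its tip about 22 mm (19-25) below the mouth and ends firm some 7 to 9 mm deeper; the collar does not reach the barrel. Friction about 0.6.
- stand: Fixed wooden block 80 x 80 x 50 mm with a hole of 29 mm right through its middle, holding the plug. Origin: centre of the underside.
- bearing: Loose steel bearing ring lying flat, 52 mm across, 15 mm thick; leave alone. Origin: centre of its underside.
- oil: Loose green oil bottle, 48 mm across, 120 mm tall; leave alone. Origin: centre of its underside.
- wrench: Loose open-ended wrench lying flat, long and thin; leave alone.
- washer (a joint): Unseen spring washer under the sleeve: its travel down in m, 1 mm per 10 N of downward press; over 2.2 mm (22 N) ruins it. Pushed straight down the plug sticks by friction before it is firm (about 5 N per mm). While being turned it sinks in more easily: 14 to 16 N of press kept up while turning about 1 rad to and fro four times or so makes it firm.
Mind the look-alikes: they are no part of the job. Several things have the shape of the plug; the one meant has the colours described above.

How it is judged:
On the way:
1. the plug stands in the tap's bore, its tip at least 15 mm below the mouth (horizontal distance between plug and tap_mouth below 0.008 m and z of plug in the frame of tap_mouth below -0.015 m), for 0.1 s.
At the end, for the whole second after the job is handed in: The plug stands released and at rest in the tap, upright within 5 degrees, tip within 6 mm of the bore's axis and over 21 mm below the mouth, squeezed by the sleeve with over 32 N in all, handle square across the pipe within 11 degrees (contact force between plug and tap above 32 N and angle between the x axis of plug and the x axis of tap, either way round below 0.192 rad and angle between plug's own z axis and vertical below 0.09 rad and z of plug in the frame of tap_mouth below -0.021 m and horizontal distance between plug and tap_mouth below 0.006 m and linear speed of plug below 0.01 m/s); the robot touches nothing.
It fails at once if the plug is pressed down with more than 22 N (spring washer travel over 2.2 mm) (value of joint washer above 0.0022 m).
It fails at once if the bearing is shifted by more than 20 mm (distance of bearing from where it was at the start of the episode above 0.02 m).
It fails at once if the oil bottle is shifted by more than 20 mm (distance of oil from where it was at the start of the episode above 0.02 m).
It fails at once if the wrench is shifted by more than 20 mm (distance of wrench from where it was at the start of the episode above 0.02 m).
It also fails if it takes over 61 s, if anything falls off the work surface, if the arm or the gripper's body presses on something with over 40 N, if the wrist force passes 120 N, or if a joint passes its speed limit or range.

### The arm

A 6-joint arm with a two-finger parallel gripper is mounted at the origin on the work surface. World frame = base frame: x ahead of the robot, y to its left, z up, the work surface at z = 0. Lengths are in m, angles in rad, forces in N, time in s.
With the tool pointing down it reaches from about 0.3 to 0.875 m from the base axis. Payload 6.4 kg.
Tool frame: the origin (TCP) lies at the very end of the fingers, on their centre line; the grasp point (between the pads) lies 19 mm behind it; z points along the fingers, y is the direction in which the jaws open and shut (so a half turn about z gives the same grasp; the last joint's range is limited). The gripper opens to 88 mm and grips with 3 to 60 N. Pads are 18 mm wide; open, the fingers measure 123 mm over their backs; the gripper's body (75 mm by 187 mm) begins 45 mm behind the grasp point.
Start: joints at [-0.206, 0.181, 1.607, -0, 1.354, -0.206], TCP at [0.575, 0, 0.239] pointing down, gripper open.
Joint ranges: [-2.99, 2.99], [-0.89, 2.07], [0.3, 2.58], [-1.14, 4.28], [0, 2.63], [-3.12, 3.12]. Speed limits (rad/s): [2.57, 2.57, 3.01, 3.14, 3.14, 3.14].

### API

Orientations are given as a rotation vector (axis times angle).
In Python, from bench import * gives the robot as it stands.
- The arm moves only by the tool carry_out, never from a script. Its arguments are lists of equal length, an entry for each row: "delta_pos": the shift along the world's x, y, z in mm, a list of three; "spin": the turn about the world's z in rad. In form: {"delta_pos": [[dx, dy, dz], ...], "spin": [spin, ...]}. A call has 1 to 12 rows; each row is the pose to reach, as a shift and turn from the pose commanded when the call began; what a row does not reach only later rows make up. A row lasts 1/12 s, in which the tool goes at most 41.7 mm and 7.16 degrees, less where a joint would pass 70% of its speed; a pose out of reach is approached as far as the arm can. A call with a gripper value outside its range is refused whole. "jaw" is the opening, from 0 (shut) to 1 (fully open), set as the call begins (left out, the last holds). The fingers move at their own pace and stop on an object; the grip force is fixed at half the most. Time passes only in rows, so rows that repeat a pose let the fingers close. It gives the time, the measured TCP pose, the force and the opening at its end, in the units of the state.
- observe(): the state, without advancing time (a new reading comes with each control period).
- snapshot(name): name is "scene" or "side" or "wrist"; returns (picture, depth): 400x640x3 uint8, blue, green, red; 400x640 float32, m along the optical axis (not along the pixel's ray), 0 where there is no reading.
- camera_model(name): a dict with "mtx" (3x3 intrinsics, pixels), "distortion" ([k1, k2, p1, p2, k3] as OpenCV has them; the pictures are not rectified), "view" (4x4, takes a point from world to camera coordinates); the wrist camera has in their place "mount" (4x4, takes a point from camera to tool coordinates, whose origin is the TCP and whose axes are the flange's). Camera axes: x right, y down, z forward; pixel columns grow to the right and rows downward; lengths in m; the calibration is good to about 2 mm. A picture is of the moment at which its call begins: read the wrist's pose just before it. camera_model takes no time and is no camera call.
- job_done(): hands the job in, once; it reports no verdict.
The state is a dict: "t": time; "joint_positions": joint angles; "joint_vel": joint speeds; "tau": joint torques, N m; "eef_pos": TCP position; "ee_rot": TCP orientation; "wrist_force": force on the tool from outside, world axes, zero at the start; "moment": the same for the moment, N m; "width": opening from 0.0 (shut) to 1.0 (fully open).
Only numpy, scipy, OpenCV 4.12 (cv2) and the standard library are available. Lean on these libraries where they do the work, as an engineer would, in place of code of your own. Each camera call takes 0.05 s, during which the arm holds its last target.

## Working session

There is one attempt and no reset: what is moved stays moved. The work goes in short steps, Python scripts to look and compute and a tool call to move; the robot and the scene stay as the last step left them, time stands still between calls to the robot, and variables do not carry over. Pictures are saved under pics/ and viewed, and the job is handed in when it is done.

Besides the shell and the picture viewer there is one more tool, called by a JSON object that holds its "fn" and its "kwargs", one argument or row to a line. carry_out: Moves the arm, as the interface text tells. Its arguments: {"type":"object","properties":{"delta_pos":{"type":"array"},"spin":{"type":"array"},"jaw":{"type":"number"}},"required":["delta_pos","spin"]}

```bash
mkdir -p pics; ls
python3 - <<'E'
from bench import *
import cv2,numpy as np
print(observe())
for n in ["scene","side","wrist"]:
    im,d=snapshot(n); cv2.imwrite(f"pics/{n}0.png",im); np.save(f"pics/{n}0.npy",d)
    print(n,camera_model(n))
E
```

```text
pics
{'t': 0.0, 'joint_positions': array([-2.06314835e-01,  1.81533574e-01,  1.60799379e+00, -1.66675842e-05,
        1.35380312e+00, -2.06278864e-01]), 'joint_vel': array([ 6.50308386e-04, -8.99539409e-04,  4.49923028e-05, -1.35025163e-04,
        7.69249266e-04,  1.71081611e-03]), 'tau': array([-5.85923790e-04, -4.33866942e+01, -3.41848969e+01,  7.00952648e-02,
        3.87157314e-02, -1.54040990e-04]), 'eef_pos': array([5.74465783e-01, 1.15603278e-04, 2.37821212e-01]), 'ee_rot': array([-2.22045497e+00, -2.22038309e+00,  1.51462999e-03]), 'wrist_force': array([-0.4095912 , -0.08576161, -0.40434505]), 'moment': array([-0.01781331, -0.01383511, -0.00638306]), 'width': 1.0073791336899391}
scene {'mtx': array([[431.02562393,   0.        , 312.48986865],
       [  0.        , 431.02562393, 203.0311991 ],
       [  0.        ,   0.        ,   1.        ]]), 'distortion': array([-0.02647306,  0.        ,  0.        ,  0.        ,  0.        ]), 'view': array([[ 0.14941482,  0.98866815, -0.01450853, -0.16343283],
       [ 0.52875388, -0.09229096, -0.84374268, -0.23265117],
       [-0.83552
[... 515 characters left out ...]
 , -0.69768445,  0.66111703],
       [ 0.        ,  0.        ,  0.        ,  1.        ]])}
wrist {'mtx': array([[300.44935996,   0.        , 322.51896695],
       [  0.        , 300.44935996, 199.6272325 ],
       [  0.        ,   0.        ,   1.        ]]), 'distortion': array([-0.02679824,  0.        ,  0.        ,  0.        ,  0.        ]), 'mount': array([[-1.36724811e-03, -9.46789497e-01, -3.21850554e-01,
         8.26304137e-02],
       [ 9.99998980e-01, -1.16116437e-03, -8.32275971e-04,
        -1.48927835e-03],
       [ 4.14268752e-04, -3.21851364e-01,  9.46790118e-01,
        -1.45733153e-01],
       [ 0.00000000e+00,  0.00000000e+00,  0.00000000e+00,
         1.00000000e+00]])}
```

View pics/scene0.png

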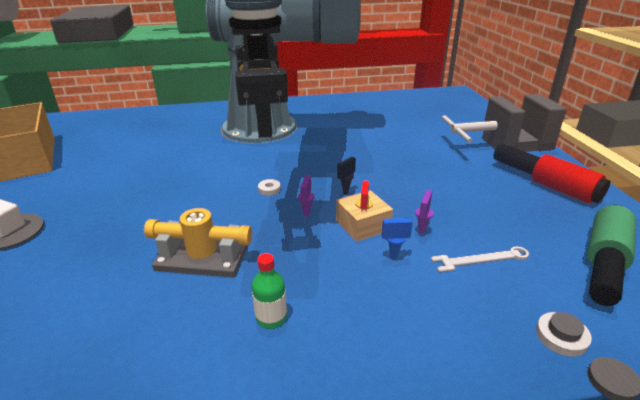

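View pics/side0.png

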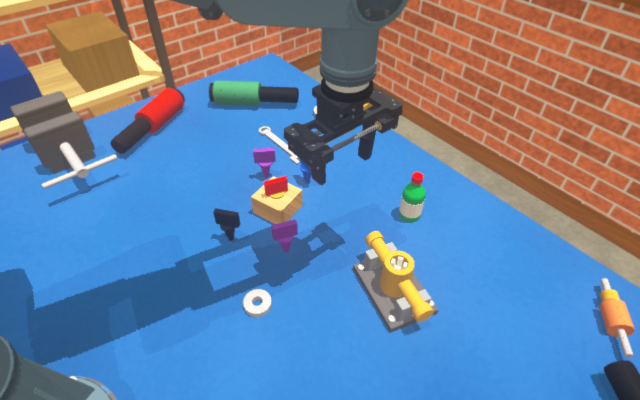

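View pics/wrist0.png

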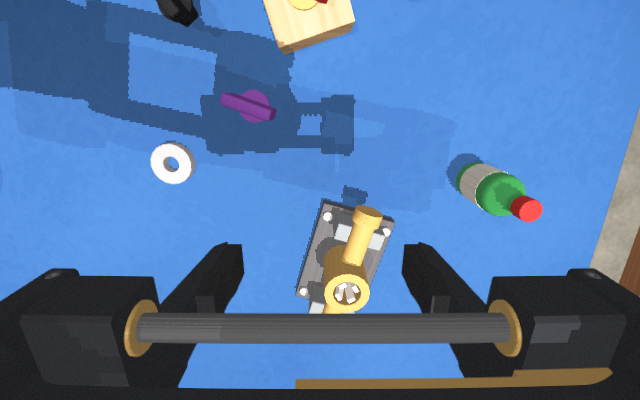

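Plug candidates in the scene view are purple (306,195), black (346,175), red in the stand (365,195), purple (425,212) and blue (397,235). Only the one in the wooden stand is red, so that is the one meant. I'll confirm it in a crop and take coarse measurements.

```bash
cat > h.py <<'E'
from bench import *
import cv2,numpy as np
from scipy.spatial.transform import Rotation as R
def view(n,st=None):
    m=camera_model(n)
    if 'view' in m: return m['mtx'],m['distortion'],np.linalg.inv(m['view'])
    T=np.eye(4);T[:3,:3]=R.from_rotvec(st['ee_rot']).as_matrix();T[:3,3]=st['eef_pos']
    return m['mtx'],m['distortion'],T@m['mount']
def rays(uv,K,D):
    p=cv2.undistortPoints(np.asarray(uv,float).reshape(-1,1,2),K,D).reshape(-1,2)
    return np.c_[p,np.ones(len(p))]
def toplane(uv,z,cam):
    K,D,T=cam; r=rays(uv,K,D)@T[:3,:3].T; o=T[:3,3]
    return o+r*((z-o[2])/r[:,2])[:,None]
def cloud(uv,d,cam):
    K,D,T=cam; r=rays(uv,K,D)*d[:,None]
    return r@T[:3,:3].T+T[:3,3]
def mask(im,lo,hi):
    return cv2.inRange(cv2.cvtColor(im,cv2.COLOR_BGR2HSV),lo,hi)
E
python3 - <<'E'
from h import *
for n,box in [("scene",(335,170,400,240)),("side",(245,165,310,225))]:
    im=cv2.imread(f"pics/{n}0.png");d=np.load(f"pics/{n}0.npy");cam=view(n)
    x0,y0,x1,y1=box
    m=mask(im,(0,150,90),(6,255,255))|mask(im,(174,150,90),(180,255,255))
    mm=np.zeros_like(m);mm[y0:y1,x0:x1]=m[y0:y1,x0:x1]
    v,u=np.nonzero(mm);P=cloud(np.c_[u,v],d[v,u],cam)
    print(n,len(P),P.min(0),P.max(0),P.mean(0))
    cv2.imwrite(f"pics/{n}_crop.png",cv2.resize(im[y0:y1,x0:x1],None,fx=6,fy=6,interpolation=cv2.INTER_NEAREST))
    t=P[P[:,2]>P[:,2].max()-.006]
    print(t.mean(0),cv2.minAreaRect((t[:,:2]*1000).astype(np.float32)))
for n,box in [("scene",(180,205,215,230)),("side",(383,250,413,280))]:
    im=cv2.imread(f"pics/{n}0.png");d=np.load(f"pics/{n}0.npy");cam=view(n)
    x0,y0,x1,y1=box
    v,u=np.mgrid[y0:y1,x0:x1].reshape(2,-1);P=cloud(np.c_[u,v],d[v,u],cam)
    P=P[(P[:,2]>.084)&(P[:,2]<.1)];print(n,'tap top',len(P),P.mean(0),P.min(0),P.max(0))
for n,uv in [("scene",[(269,187)]),("side",[(257,303)])]:print('bearing',toplane(uv,.015,view(n)))
for n,uv in [("scene",[(269,322)]),("side",[(411,215)])]:print('oil',toplane(uv,.0,view(n)))
E
```

```text
scene 174 [0.53275758 0.17050799 0.05539849] [0.58317468 0.19437898 0.09052062] [0.56961865 0.17916155 0.08040602]
[0.56088163 0.18181021 0.0889267 ] ((557.2006225585938, 182.741455078125), (11.593783378601074, 53.24681091308594), 72.56189727783203)
side 323 [ 0.18321648 -0.41106798  0.05308739] [0.57887391 0.19171461 0.73946504] [0.54924519 0.17112476 0.08346816]
[ 0.18321648 -0.41106798  0.73946504] ((183.2164764404297, -411.0679626464844), (0.0, 0.0), 0.0)
scene tap top 434 [ 0.60686808 -0.13035655  0.08856446] [ 0.57846761 -0.15629093  0.0840385 ] [ 0.63122821 -0.104446    0.0923578 ]
side tap top 515 [ 0.59958672 -0.13428076  0.08940072] [ 0.57403897 -0.15970235  0.08410091] [ 0.62798266 -0.10737807  0.09338806]
bearing [[0.39652999 0.00622774 0.015     ]]
bearing [[ 0.38006954 -0.00082324  0.015     ]]
oil [[ 0.78054105 -0.01991225  0.        ]]
oil [[ 0.77540363 -0.02288705  0.        ]]
```

View pics/side_crop.png

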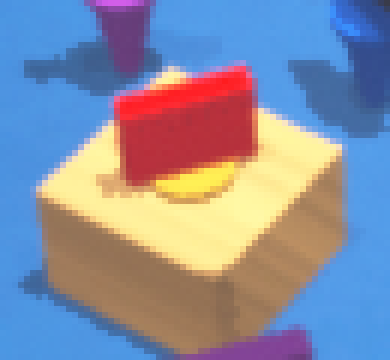

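The crop confirms it: red bar handle and brass collar, standing in the wooden block, at about (0.556, 0.182). First I'll look at the tap from above, then at the plug.

{"fn": "carry_out", "kwargs": {
  "delta_pos": [
    [8, -36, 0],
    [16, -73, 0],
    [25, -110, 0],
    [25, -110, 0],
    [25, -110, 0]
  ],
  "spin": [0, 0, 0, 0, 0]
}}

```text
t: 0.57
eef_pos: [0.5999, -0.1118, 0.238]
ee_rot: [-2.224, -2.217, 0.001]
wrist_force: [0.0, 0.4, 0.2]
width: 1.002
```

Run:
```python
from h import *
s=observe();im,d=snapshot("wrist");cv2.imwrite("pics/w_tap.png",im);np.savez("pics/w_tap.npz",d=d,p=s['eef_pos'],r=s['ee_rot']);print(s['eef_pos'],s['joint_positions'])
```

```text
[ 0.59985827 -0.11182017  0.23803836] [-3.78587637e-01  2.59255058e-01  1.51448315e+00  3.53690794e-05
  1.36893114e+00 -3.75255371e-01]
```

View pics/w_tap.png

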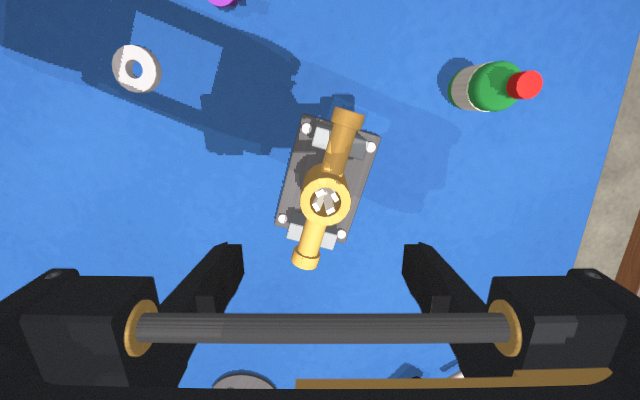

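{"fn": "carry_out", "kwargs": {
  "delta_pos": [
    [-8, 40, 0],
    [-14, 80, 0],
    [-20, 120, 0],
    [-27, 160, 0],
    [-34, 200, 0],
    [-40, 240, 0],
    [-44, 272, 0],
    [-44, 272, 0],
    [-44, 272, 0]
  ],
  "spin": [0, 0, 0, 0, 0, 0, 0, 0, 0]
}}

```text
t: 1.37
eef_pos: [0.5546, 0.165, 0.2387]
ee_rot: [-2.215, -2.227, 0.0]
wrist_force: [0.5, -0.9, 0.6]
width: 1.001
```

Run:
```python
from h import *
s=observe();im,d=snapshot("wrist");cv2.imwrite("pics/w_plug.png",im);np.savez("pics/w_plug.npz",d=d,p=s['eef_pos'],r=s['ee_rot']);print(s['eef_pos'],s['joint_positions'])
```

```text
[0.55459873 0.16496169 0.23868498] [8.40481674e-02 1.88959492e-01 1.59754385e+00 6.97741735e-05
 1.35540112e+00 7.86055177e-02]
```

View pics/w_plug.png

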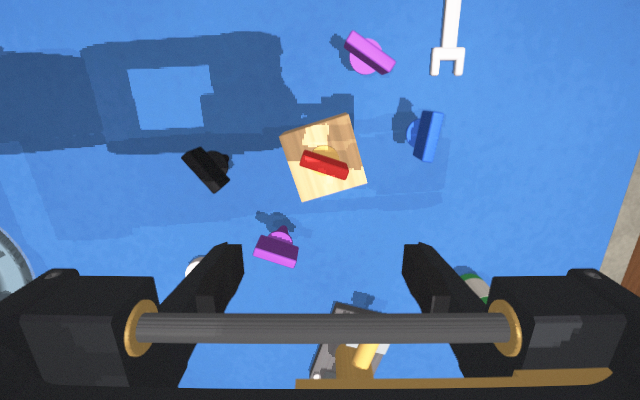

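The tap view shows the barrel mouth at (326,201), with pipe ends at about (348,115) and (306,262). The plug view shows the red handle at (324,165) on the stand, with the purple, black and blue look-alikes clear of it. Now measuring.

```bash
cat > meas.py <<'E'
from h import *
def wcam(f):
    z=np.load(f"pics/{f}.npz");return z['d'],view("wrist",{'ee_rot':z['r'],'eef_pos':z['p']})
im=cv2.imread("pics/w_plug.png");d,cam=wcam("w_plug")
m=mask(im,(0,150,60),(7,255,255))|mask(im,(173,150,60),(180,255,255))
m[:130]=0;m[200:]=0;m[:,:280]=0;m[:,370:]=0
v,u=np.nonzero(m);P=cloud(np.c_[u,v],d[v,u],cam);print('z',np.percentile(P[:,2],[5,50,95]),len(P))
hv=mask(im,(0,0,0),(180,255,255))
# top face from depth
t=P[P[:,2]>.084]
r=cv2.minAreaRect((t[:,:2]*1000).astype(np.float32));print('handle top depth',r)
c,_=cv2.findContours(m,cv2.RETR_EXTERNAL,cv2.CHAIN_APPROX_NONE);c=max(c,key=cv2.contourArea)
q=toplane(c.reshape(-1,2),.09,cam);print('silhouette@.09',cv2.minAreaRect((q[:,:2]*1000).astype(np.float32)))
# stand top
v,u=np.mgrid[100:215,265:385].reshape(2,-1);P=cloud(np.c_[u,v],d[v,u],cam);t=P[(abs(P[:,2]-.05)<.006)]
print('stand',np.median(t[:,2]),cv2.minAreaRect((t[:,:2]*1000).astype(np.float32)))
im=cv2.imread("pics/w_tap.png");d,cam=wcam("w_tap")
v,u=np.mgrid[90:280,270:390].reshape(2,-1);P=cloud(np.c_[u,v],d[v,u],cam)
t=P[abs(P[:,2]-.09)<.004];print('mouth z',np.median(t[:,2]),cv2.minEnclosingCircle((t[:,:2]*1000).astype(np.float32)),t.mean(0))
g=mask(im,(12,100,80),(30,255,255)).reshape(-1)[v*640+u]>0
t=P[g&(P[:,2]>.045)&(P[:,2]<.078)];print('pipe',cv2.minAreaRect((t[:,:2]*1000).astype(np.float32)),cv2.fitLine((t[:,:2]*1000).astype(np.float32),cv2.DIST_HUBER,0,.01,.01).ravel())
t=P[(P[:,2]>.066)&(P[:,2]<.078)&g];print('pipe ridge',len(t),cv2.fitLine((t[:,:2]*1000).astype(np.float32),cv2.DIST_HUBER,0,.01,.01).ravel())
t=P[(P[:,2]>.006)&(P[:,2]<.07)];print('plate',cv2.minAreaRect((P[(P[:,2]>.004)&(P[:,2]<.02)][:,:2]*1000).astype(np.float32)))
cv2.imwrite("pics/tapcrop.png",cv2.resize(im[90:280,260:400],None,fx=3,fy=3,interpolation=cv2.INTER_CUBIC))
E
python3 meas.py
```

```text
z [0.06393865 0.08915618 0.09057977] 803
handle top depth ((563.8449096679688, 207.16058349609375), (67.79224395751953, 49.359127044677734), 69.3533706665039)
silhouette@.09 ((554.9618530273438, 184.1943359375), (16.836917877197266, 48.9936637878418), 71.69222259521484)
stand 0.049769470676102545 ((553.9305419921875, 181.55673217773438), (80.03009033203125, 80.50667572021484), 17.498693466186523)
mouth z 0.08939480947452116 ((600.4044189453125, -131.78836059570312), 26.79178810119629) [ 0.60039802 -0.13088834  0.08929403]
pipe ((596.7449951171875, -130.69598388671875), (187.79196166992188, 45.80698013305664), 71.34484100341797) [ 2.7886146e-01  9.6033132e-01  6.0228833e+02 -1.1986506e+02]
pipe ridge 2010 [ 2.8030497e-01  9.5991099e-01  6.0355438e+02 -1.1981088e+02]
plate ((600.5081176757812, -131.97398376464844), (150.1255645751953, 100.30075073242188), 73.73125457763672)
```

```bash
cat >> meas.py <<'E'
print('----')
im=cv2.imread("pics/w_plug.png");d,cam=wcam("w_plug")
v,u=np.nonzero(m);P=cloud(np.c_[u,v],d[v,u],cam)
t=P[(abs(P[:,2]-.0895)<.003)&(np.linalg.norm(P[:,:2]-[.554,.182],axis=1)<.03)]
print(len(t),t.mean(0),cv2.minAreaRect((t[:,:2]*1000).astype(np.float32)),cv2.fitLine((t[:,:2]*1000).astype(np.float32),cv2.DIST_L2,0,.01,.01).ravel())
im2=im[125:200,280:370];cv2.imwrite("pics/plugcrop.png",cv2.resize(im2,None,fx=7,fy=7,interpolation=cv2.INTER_CUBIC))
E
python3 meas.py | sed -n '/----/,$p'
```

```text
----
578 [0.55394866 0.18207664 0.089486  ] ((554.296875, 181.55885314941406), (12.283405303955078, 49.36984634399414), 71.07137298583984) [ 9.4922429e-01 -3.1460020e-01  5.5394867e+02  1.8207664e+02]
```

View pics/plugcrop.png

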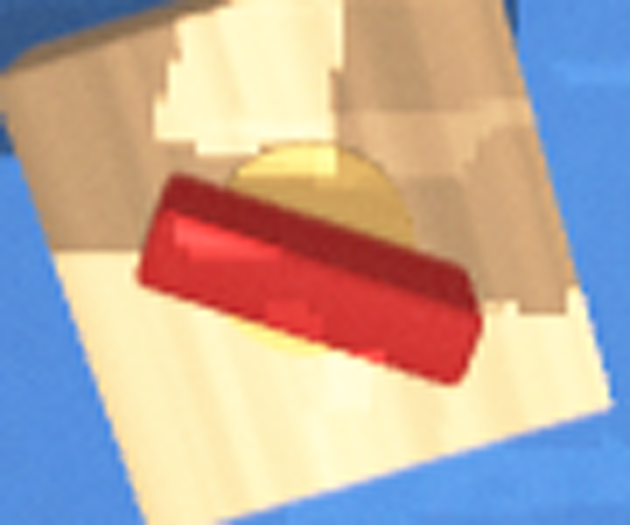

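Plug axis is (0.554, 0.1817) with the handle at −18.6°. Tap axis is (0.6004, −0.1318) with tap x at −16.3°. Next: hover over the plug with the jaws partly open.

{"fn": "carry_out", "kwargs": {
  "delta_pos": [
    [0, 2, -10],
    [0, 4, -20],
    [0, 6, -30],
    [0, 8, -40],
    [0, 10, -50],
    [0, 12, -60],
    [0, 14, -70],
    [0, 16, -80],
    [0, 17, -90],
    [0, 17, -100],
    [0, 17, -110],
    [0, 17, -110]
  ],
  "spin": [0.11, 0.22, 0.33, 0.44, 0.55, 0.66, 0.77, 0.88, 0.99, 1.1, 1.2, 1.246],
  "jaw": 0.42
}}

```text
t: 2.42
eef_pos: [0.5547, 0.1774, 0.1263]
ee_rot: [-0.502, -3.097, 0.002]
wrist_force: [-1.0, 0.3, -0.4]
width: 0.422
```

{"fn": "carry_out", "kwargs": {
  "delta_pos": [
    [0, 0, 0],
    [0, 0, 0],
    [0, 0, 0]
  ],
  "spin": [0, 0, 0]
}}

```text
t: 2.67
eef_pos: [0.5564, 0.1783, 0.1291]
ee_rot: [0.512, 3.099, 0.0]
wrist_force: [-0.3, -0.1, 0.8]
width: 0.417
```

Run:
```python
from h import *
s=observe();im,d=snapshot("wrist");cv2.imwrite("pics/w_hov.png",im)
M=R.from_rotvec(s['ee_rot']).as_matrix()
print(s['eef_pos'],s['joint_positions'],np.degrees(np.arctan2(M[1,1],M[0,1])),M[:,2],s['wrist_force'])
```

```text
[0.55642384 0.17831611 0.12911877] [ 1.07183543e-01  3.19874180e-01  1.67303376e+00 -1.14559144e-04
  1.14802963e+00 -1.13619535e+00] 71.24305696881595 [ 6.62505088e-04 -3.37932180e-05 -9.99999780e-01] [-0.31732253 -0.12170575  0.79833795]
```

View pics/w_hov.png

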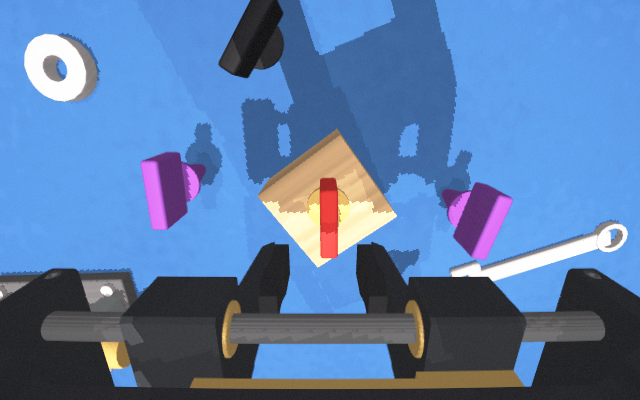

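Run:
```python
from h import *
s=observe();im,d=snapshot("wrist");cv2.imwrite("pics/w_hov2.png",im)
print(s['t'],s['eef_pos'])
cmd={'eef_pos':np.array([.556,.179,.129]),'ee_rot':s['ee_rot']}
np.savez("pics/w_hov2.npz",d=d,p=s['eef_pos'],r=s['ee_rot'])
for c in (cmd,s):
    cam=view("wrist",c)
    m=mask(im,(0,150,60),(7,255,255))|mask(im,(173,150,60),(180,255,255));m[:,:300]=0;m[:,360:]=0
    v,u=np.nonzero(m);P=cloud(np.c_[u,v],d[v,u],cam)
    t=P[(P[:,2]>np.median(P[:,2])-.003)&(P[:,2]<np.median(P[:,2])+.004)&(np.linalg.norm(P[:,:2]-[.555,.18],axis=1)<.035)]
    print(np.median(P[:,2]),cv2.minAreaRect((t[:,:2]*1000).astype(np.float32)))
    v,u=np.mgrid[100:290,240:410].reshape(2,-1);P=cloud(np.c_[u,v],d[v,u],cam);t=P[abs(P[:,2]-.05)<.005]
    print('stand',np.median(t[:,2]),cv2.minAreaRect((t[:,:2]*1000).astype(np.float32)))
```

```text
2.7167 [0.5564319  0.17850558 0.1292049 ]
0.08924072237611705 ((552.9617309570312, 182.1989288330078), (11.406546592712402, 49.69225311279297), 71.03141021728516)
stand 0.04957032114101281 ((553.6055297851562, 181.794189453125), (80.59393310546875, 80.39360809326172), 17.503665924072266)
0.08944561861456216 ((553.3936767578125, 181.70452880859375), (11.406534194946289, 49.69230651855469), 71.0313720703125)
stand 0.04977384118871775 ((554.0374145507812, 181.2998046875), (80.59395599365234, 80.39363098144531), 17.503665924072266)
```

{"fn": "carry_out", "kwargs": {
  "delta_pos": [
    [0, 0, 0]
  ],
  "spin": [0]
}}

```text
t: 2.85
eef_pos: [0.5563, 0.1789, 0.1291]
ee_rot: [0.509, 3.099, 0.0]
wrist_force: [-0.0, -0.7, 0.6]
width: 0.42
```

{"fn": "carry_out", "kwargs": {
  "delta_pos": [
    [0, 0, 0]
  ],
  "spin": [0]
}}

```text
t: 2.93
eef_pos: [0.5562, 0.179, 0.129]
ee_rot: [0.509, 3.1, 0.0]
wrist_force: [-0.0, -0.5, -0.6]
width: 0.42
```

{"fn": "carry_out", "kwargs": {
  "delta_pos": [
    [0, 0, 0]
  ],
  "spin": [0]
}}

```text
t: 3.02
eef_pos: [0.5561, 0.179, 0.1289]
ee_rot: [0.508, 3.1, 0.0]
wrist_force: [-0.6, 0.4, 0.2]
width: 0.421
```

{"fn": "carry_out", "kwargs": {
  "delta_pos": [
    [-2, 2.5, 0],
    [-2, 2.5, -15],
    [-2, 2.5, -30],
    [-2, 2.5, -45],
    [-2, 2.5, -58],
    [-2, 2.5, -65],
    [-2, 2.5, -70],
    [-2, 2.5, -70],
    [-2, 2.5, -70],
    [-2, 2.5, -70],
    [-2, 2.5, -70]
  ],
  "spin": [-0.005, -0.005, -0.005, -0.005, -0.005, -0.005, -0.005, -0.005, -0.005, -0.005, -0.005]
}}

```text
t: 3.93
eef_pos: [0.5547, 0.1816, 0.0596]
ee_rot: [0.516, 3.098, 0.001]
wrist_force: [0.4, -0.0, -0.5]
width: 0.415
```

{"fn": "carry_out", "kwargs": {
  "delta_pos": [
    [0, 0, 0],
    [0, 0, 0],
    [0, 0, 0],
    [0, 0, 0],
    [0, 0, 0],
    [0, 0, 0]
  ],
  "spin": [0, 0, 0, 0, 0, 0],
  "jaw": 0
}}

```text
t: 4.43
eef_pos: [0.5542, 0.1817, 0.059]
ee_rot: [0.516, 3.099, 0.0]
wrist_force: [0.2, 0.9, 1.4]
width: 0.134
```

Gripped at 11.8 mm, with the TCP 53 mm above the plug tip. Lifting straight up.

{"fn": "carry_out", "kwargs": {
  "delta_pos": [
    [0, 0, 5],
    [0, 0, 15],
    [0, 0, 28],
    [0, 0, 42],
    [0, 0, 58],
    [0, 0, 75],
    [0, 0, 95],
    [0, 0, 110],
    [0, 0, 121],
    [0, 0, 121],
    [0, 0, 121]
  ],
  "spin": [0, 0, 0, 0, 0, 0, 0, 0, 0, 0, 0]
}}

```text
t: 5.35
eef_pos: [0.5543, 0.1815, 0.1806]
ee_rot: [0.515, 3.097, 0.001]
wrist_force: [0.4, -0.3, -1.7]
width: 0.133
```

Run:
```python
from h import *
s=observe();im,d=snapshot("wrist");cv2.imwrite("pics/w_lift.png",im)
M=R.from_rotvec(s['ee_rot']).as_matrix()
print(s['eef_pos'],s['wrist_force'],np.degrees(np.arctan2(M[1,1],M[0,1])),s['joint_positions'])
cam=view("wrist",s);m=mask(im,(0,150,60),(7,255,255))|mask(im,(173,150,60),(180,255,255));m[:,:280]=0;m[:,380:]=0
v,u=np.nonzero(m);P=cloud(np.c_[u,v],d[v,u],cam);print(len(P),np.percentile(P[:,2],[5,50,95]),P.mean(0),u.min(),u.max(),v.min(),v.max())
z=s['eef_pos'][2]+.031;t=P[abs(P[:,2]-z)<.004]
tt=(t-s['eef_pos'])@M
if len(t)>20: print('top in tool frame',len(t),cv2.minAreaRect((tt[:,:2]*1000).astype(np.float32)))
```

```text
[0.5543383  0.18152019 0.180609  ] [ 0.41760776 -0.30700572 -1.71031405] 71.103852685828 [ 1.13136599e-01  2.54980639e-01  1.64090502e+00 -7.63881811e-05
  1.24404414e+00 -1.12783479e+00]
2498 [0.18564401 0.21092021 0.21209978] [0.54107544 0.18395707 0.20728272] 309 336 217 313
top in tool frame 1873 ((7.5997314453125, -1.9013233184814453), (12.047645568847656, 36.32929992675781), 89.78252410888672)
```

View pics/w_lift.png

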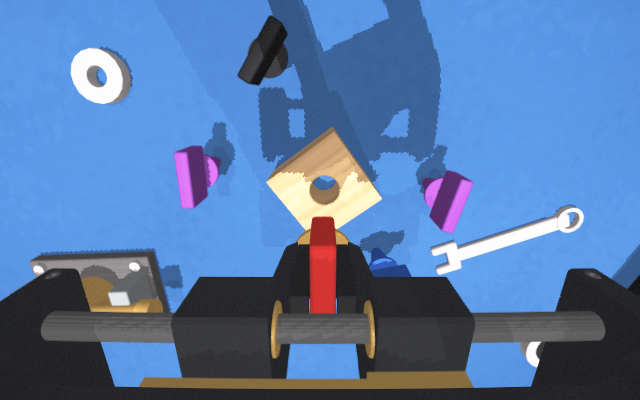

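The plug is lifted cleanly: red handle at (323,265) between the pads, empty stand hole at (325,190). I'll measure the stand from this pose as a reference for the hand and camera bias, then go over the tap with the same view geometry.

```bash
cat > circ.py <<'E'
from h import *
def shot(name):
    s=observe();im,d=snapshot("wrist");cv2.imwrite(f"pics/{name}.png",im)
    np.savez(f"pics/{name}.npz",d=d,p=s['eef_pos'],r=s['ee_rot'])
    M=R.from_rotvec(s['ee_rot']).as_matrix();yaw=np.degrees(np.arctan2(M[1,1],M[0,1]))
    print('t',s['t'],'tcp',s['eef_pos'],'yaw',yaw,'F',s['wrist_force'],'w',s['width'])
    return s,im,d,view("wrist",s)
E
python3 - <<'E'
from circ import *
s,im,d,cam=shot("w_lift2")
v,u=np.mgrid[110:235,240:400].reshape(2,-1);P=cloud(np.c_[u,v],d[v,u],cam);t=P[abs(P[:,2]-.05)<.005]
print('stand',np.median(t[:,2]),cv2.minAreaRect((t[:,:2]*1000).astype(np.float32)))
# hole: pixels near the centre not at stand height
img=(np.abs(P[:,2]-.05)<.006).reshape(125,160).astype(np.uint8)
hole=((1-img)*255).astype(np.uint8)
n,l,st,c=cv2.connectedComponentsWithStats(hole)
for i in range(1,n):
    if st[i,4]>100 and st[i,4]<3000: 
        print(c[i]+[240,110],st[i]); 
        cs,_=cv2.findContours((l==i).astype(np.uint8),cv2.RETR_EXTERNAL,cv2.CHAIN_APPROX_NONE)
        q=toplane(cs[0].reshape(-1,2)+[240,110],.05,cam)[:,:2]*1000
        print('hole',cv2.fitEllipse(q.astype(np.float32)))
E
```

```text
t 5.4 tcp [0.55364956 0.18144706 0.17943357] yaw 71.10138979098703 F [ 0.01293925 -0.47051854 -1.56191842] w 0.13278304355992168
stand 0.0496613914592291 ((553.9588623046875, 181.22650146484375), (80.41647338867188, 80.50807189941406), 17.47163200378418)
[324.6031746  190.12857143] [ 70  67  30  28 630]
hole ((552.6570434570312, 181.76629638671875), (26.200973510742188, 27.541765213012695), 163.29421997070312)
```

{"fn": "carry_out", "kwargs": {
  "delta_pos": [
    [2, -15, 15],
    [7, -45, 30],
    [12, -80, 40],
    [17, -115, 40],
    [22, -150, 40],
    [28, -185, 40],
    [34, -220, 40],
    [39, -255, 40],
    [43, -285, 40],
    [46, -305, 40],
    [46, -313, 40],
    [46, -313, 40]
  ],
  "spin": [0, 0, 0, 0.01, 0.02, 0.03, 0.04, 0.045, 0.045, 0.045, 0.045, 0.045]
}}

```text
t: 6.45
eef_pos: [0.5993, -0.133, 0.2182]
ee_rot: [-0.45, -3.107, -0.001]
wrist_force: [-0.0, -0.9, -1.0]
width: 0.134
```

{"fn": "carry_out", "kwargs": {
  "delta_pos": [
    [0, 0, 0],
    [0, 0, 0],
    [0, 0, 0],
    [0, 0, 0],
    [0, 0, 0],
    [0, 0, 0]
  ],
  "spin": [0, 0, 0, 0, 0, 0]
}}

```text
t: 6.95
eef_pos: [0.6001, -0.1308, 0.2199]
ee_rot: [0.444, 3.11, -0.0]
wrist_force: [0.2, -0.1, -1.6]
width: 0.132
```

Run:
```python
from circ import *
s,im,d,cam=shot("w_tap2")
v,u=np.mgrid[90:240,240:410].reshape(2,-1);P=cloud(np.c_[u,v],d[v,u],cam);t=P[abs(P[:,2]-.09)<.005]
t=t[np.linalg.norm(t[:,:2]-np.median(t[:,:2],axis=0),axis=1)<.04]
print('mouth',len(t),np.median(t[:,2]),cv2.minEnclosingCircle((t[:,:2]*1000).astype(np.float32)))
h=cv2.convexHull((t[:,:2]*1000).astype(np.float32));print(cv2.fitEllipse(h))
```

```text
t 6.95 tcp [ 0.60010961 -0.13077137  0.21988896] yaw 73.7370254984532 F [ 0.22443571 -0.07772099 -1.57951818] w 0.13194939109081416
mouth 1760 0.08939736790804981 ((600.2990112304688, -132.3152313232422), 27.008310317993164)
((600.1228637695312, -132.29119873046875), (53.06394958496094, 53.17619705200195), 49.47011184692383)
```

View pics/w_tap2.png

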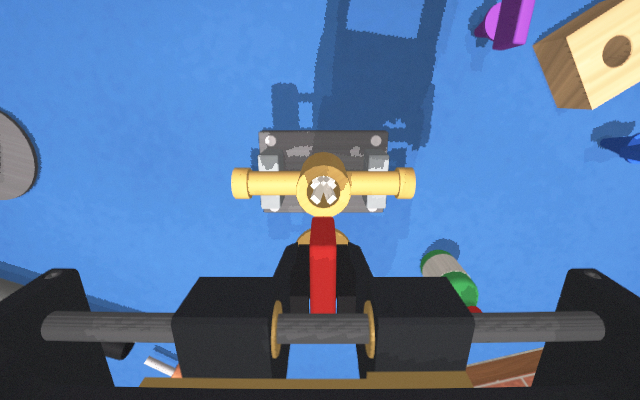

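Matching the tap measurement against the stand reference, the TCP target is (0.6003, −0.1319). Descending to just above contact.

{"fn": "carry_out", "kwargs": {
  "delta_pos": [
    [0.3, -0.4, -10],
    [0.3, -0.4, -25],
    [0.3, -0.4, -40],
    [0.3, -0.4, -55],
    [0.3, -0.4, -68],
    [0.3, -0.4, -78],
    [0.3, -0.4, -85],
    [0.3, -0.4, -88],
    [0.3, -0.4, -90],
    [0.3, -0.4, -90],
    [0.3, -0.4, -90],
    [0.3, -0.4, -90]
  ],
  "spin": [0, 0, 0, 0, 0, 0, 0, 0, 0, 0, 0, 0]
}}

```text
t: 8.0
eef_pos: [0.6007, -0.1321, 0.1305]
ee_rot: [0.446, 3.109, -0.001]
wrist_force: [0.2, 1.0, -1.7]
width: 0.133
```

{"fn": "carry_out", "kwargs": {
  "delta_pos": [
    [0, 0, -1],
    [0, 0, -2],
    [0, 0, -3],
    [0, 0, -3],
    [0, 0, -3]
  ],
  "spin": [0, 0, 0, 0, 0]
}}

```text
t: 8.42
eef_pos: [0.6006, -0.1319, 0.1269]
ee_rot: [0.446, 3.109, 0.0]
wrist_force: [0.9, -0.8, -1.7]
width: 0.133
```

{"fn": "carry_out", "kwargs": {
  "delta_pos": [
    [0, 0, -1],
    [0, 0, -2],
    [0, 0, -3],
    [0, 0, -3]
  ],
  "spin": [0, 0, 0, 0]
}}

```text
t: 8.75
eef_pos: [0.6007, -0.1317, 0.1239]
ee_rot: [0.446, 3.109, 0.001]
wrist_force: [2.1, 1.9, 0.8]
width: 0.137
```

{"fn": "carry_out", "kwargs": {
  "delta_pos": [
    [0, 0, -1],
    [0, 0, -2],
    [0, 0, -2]
  ],
  "spin": [0, 0, 0]
}}

```text
t: 9.0
eef_pos: [0.6008, -0.1315, 0.1221]
ee_rot: [0.445, 3.109, 0.001]
wrist_force: [3.0, 4.8, 4.0]
width: 0.136
```

{"fn": "carry_out", "kwargs": {
  "delta_pos": [
    [0, 0, -1],
    [0, 0, -1],
    [0, 0, -1]
  ],
  "spin": [0, 0, 0]
}}

```text
t: 9.25
eef_pos: [0.6008, -0.1316, 0.1211]
ee_rot: [0.446, 3.109, 0.001]
wrist_force: [3.2, 4.6, 3.4]
width: 0.133
```

Contact at TCP ≈ 0.124, with a small side force that I'll ease off. Now turning while pressing.

{"fn": "carry_out", "kwargs": {
  "delta_pos": [
    [0.2, 0.3, 0],
    [0.2, 0.3, -0.3],
    [0.2, 0.3, -0.6],
    [0.2, 0.3, -0.9],
    [0.2, 0.3, -1.2],
    [0.2, 0.3, -1.5]
  ],
  "spin": [0.1, 0.2, 0.3, 0.4, 0.5, 0.5]
}}

```text
t: 9.75
eef_pos: [0.6009, -0.1315, 0.1195]
ee_rot: [-0.343, 3.122, -0.0]
wrist_force: [2.6, 4.2, 5.8]
width: 0.134
```

{"fn": "carry_out", "kwargs": {
  "delta_pos": [
    [0, 0, -0.2],
    [0, 0, -0.4],
    [0, 0, -0.6],
    [0, 0, -0.8],
    [0, 0, -1.0],
    [0, 0, -1.2],
    [0, 0, -1.4],
    [0, 0, -1.6],
    [0, 0, -1.8]
  ],
  "spin": [-0.12, -0.24, -0.36, -0.48, -0.6, -0.72, -0.84, -0.96, -1.0]
}}

```text
t: 10.5
eef_pos: [0.6013, -0.1311, 0.118]
ee_rot: [1.215, 2.896, 0.002]
wrist_force: [3.7, 6.1, 5.6]
width: 0.134
```

{"fn": "carry_out", "kwargs": {
  "delta_pos": [
    [0.3, 0.5, -0.2],
    [0.3, 0.5, -0.4],
    [0.3, 0.5, -0.6],
    [0.3, 0.5, -0.8],
    [0.3, 0.5, -1.0],
    [0.3, 0.5, -1.2],
    [0.3, 0.5, -1.4],
    [0.3, 0.5, -1.6],
    [0.3, 0.5, -1.8]
  ],
  "spin": [0.12, 0.24, 0.36, 0.48, 0.6, 0.72, 0.84, 0.96, 1.0]
}}

```text
t: 11.25
eef_pos: [0.6012, -0.1314, 0.1165]
ee_rot: [-0.341, 3.122, -0.001]
wrist_force: [0.6, 3.5, 7.5]
width: 0.139
```

{"fn": "carry_out", "kwargs": {
  "delta_pos": [
    [0, 0, -0.2],
    [0, 0, -0.4],
    [0, 0, -0.6],
    [0, 0, -0.8],
    [0, 0, -1.0],
    [0, 0, -1.2],
    [0, 0, -1.4],
    [0, 0, -1.6],
    [0, 0, -1.8]
  ],
  "spin": [-0.12, -0.24, -0.36, -0.48, -0.6, -0.72, -0.84, -0.96, -1.0]
}}

```text
t: 12.0
eef_pos: [0.6016, -0.131, 0.1152]
ee_rot: [1.214, 2.896, 0.001]
wrist_force: [1.5, 4.4, 9.5]
width: 0.133
```

{"fn": "carry_out", "kwargs": {
  "delta_pos": [
    [0.1, 0.3, -0.2],
    [0.1, 0.3, -0.4],
    [0.1, 0.3, -0.6],
    [0.1, 0.3, -0.8],
    [0.1, 0.3, -1.0],
    [0.1, 0.3, -1.2],
    [0.1, 0.3, -1.4],
    [0.1, 0.3, -1.5],
    [0.1, 0.3, -1.5]
  ],
  "spin": [0.12, 0.24, 0.36, 0.48, 0.6, 0.72, 0.84, 0.96, 1.0]
}}

```text
t: 12.75
eef_pos: [0.6014, -0.1314, 0.1139]
ee_rot: [-0.341, 3.122, -0.002]
wrist_force: [-1.0, 2.8, 11.0]
width: 0.13
```

{"fn": "carry_out", "kwargs": {
  "delta_pos": [
    [0, 0, -0.1],
    [0, 0, -0.2],
    [0, 0, -0.3],
    [0, 0, -0.4],
    [0, 0, -0.5],
    [0, 0, -0.6],
    [0, 0, -0.7],
    [0, 0, -0.8],
    [0, 0, -0.9]
  ],
  "spin": [-0.12, -0.24, -0.36, -0.48, -0.6, -0.72, -0.84, -0.96, -1.0]
}}

```text
t: 13.5
eef_pos: [0.6017, -0.1308, 0.113]
ee_rot: [1.214, 2.896, 0.0]
wrist_force: [-0.7, 3.7, 11.5]
width: 0.13
```

{"fn": "carry_out", "kwargs": {
  "delta_pos": [
    [0, 0.2, -0.1],
    [0, 0.2, -0.3],
    [0, 0.2, -0.4],
    [0, 0.2, -0.5],
    [0, 0.2, -0.6],
    [0, 0.2, -0.7],
    [0, 0.2, -0.8],
    [0, 0.2, -0.9],
    [0, 0.2, -1.0]
  ],
  "spin": [0.12, 0.24, 0.36, 0.48, 0.6, 0.72, 0.84, 0.96, 1.0]
}}

```text
t: 14.25
eef_pos: [0.6014, -0.1314, 0.1122]
ee_rot: [-0.341, 3.122, -0.003]
wrist_force: [-1.5, 2.1, 12.4]
width: 0.132
```

{"fn": "carry_out", "kwargs": {
  "delta_pos": [
    [0, 0, -0.1],
    [0, 0, -0.2],
    [0, 0, -0.3],
    [0, 0, -0.4],
    [0, 0, -0.4],
    [0, 0, -0.5],
    [0, 0, -0.5],
    [0, 0, -0.6],
    [0, 0, -0.6]
  ],
  "spin": [-0.12, -0.24, -0.36, -0.48, -0.6, -0.72, -0.84, -0.96, -1.0]
}}

```text
t: 15.0
eef_pos: [0.6018, -0.1308, 0.1116]
ee_rot: [1.214, 2.895, 0.0]
wrist_force: [0.9, 5.0, 11.8]
width: 0.133
```

{"fn": "carry_out", "kwargs": {
  "delta_pos": [
    [0, 0.1, -0.2],
    [0, 0.1, -0.3],
    [0, 0.1, -0.4],
    [0, 0.1, -0.5],
    [0, 0.1, -0.6],
    [0, 0.1, -0.7],
    [0, 0.1, -0.8],
    [0, 0.1, -0.9],
    [0, 0.1, -1.0]
  ],
  "spin": [0.12, 0.24, 0.36, 0.48, 0.6, 0.72, 0.84, 0.96, 1.0]
}}

```text
t: 15.75
eef_pos: [0.6015, -0.1314, 0.1107]
ee_rot: [-0.341, 3.122, -0.003]
wrist_force: [-2.4, 3.2, 13.9]
width: 0.133
```

{"fn": "carry_out", "kwargs": {
  "delta_pos": [
    [0, 0, -0.1],
    [0, 0, -0.2],
    [0, 0, -0.3],
    [0, 0, -0.4],
    [0, 0, -0.4],
    [0, 0, -0.4],
    [0, 0, -0.4],
    [0, 0, -0.4],
    [0, 0, -0.4]
  ],
  "spin": [-0.12, -0.24, -0.36, -0.48, -0.6, -0.72, -0.84, -0.96, -1.0]
}}

```text
t: 16.5
eef_pos: [0.6017, -0.1307, 0.1103]
ee_rot: [1.214, 2.895, -0.0]
wrist_force: [-0.6, 4.6, 13.1]
width: 0.132
```

Run:
```python
from circ import *
s,im,d,cam=shot("w_in")
im,d=snapshot("side");cv2.imwrite("pics/side_in.png",cv2.resize(im[180:340,320:480],None,fx=3.7,fy=3.7,interpolation=cv2.INTER_CUBIC))
```

```text
t 16.5 tcp [ 0.60173074 -0.1307299   0.11030302] yaw 44.50974682923107 F [-0.63524057  4.60400372 13.05757042] w 0.13202823678289186
```

View pics/side_in.png

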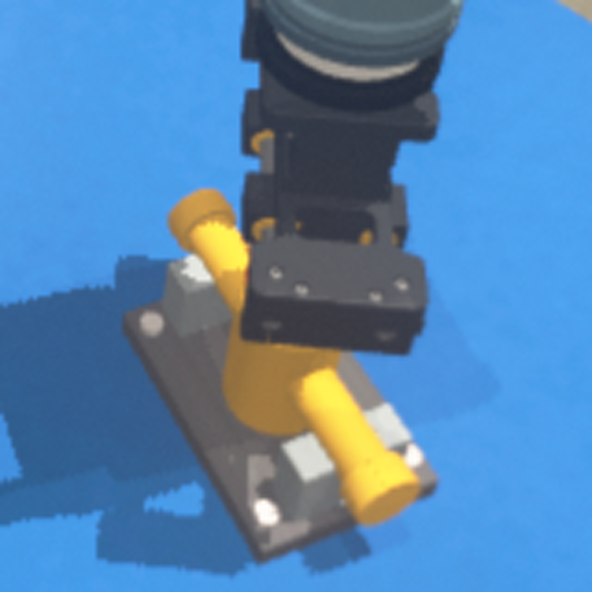

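View pics/w_in.png

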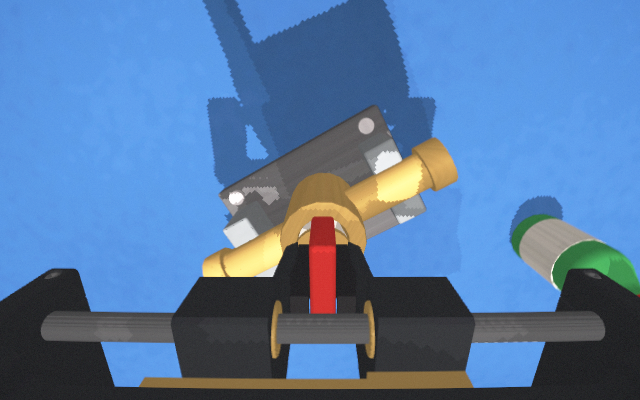

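The wrist view shows the red handle still at (322,265), as it was after the lift, so there's no slip in the grip. Sinking has slowed at about 15 N. A few more swings, then I'll finish square.

{"fn": "carry_out", "kwargs": {
  "delta_pos": [
    [0, 0.2, -0.1],
    [0, 0.2, -0.2],
    [0, 0.2, -0.3],
    [0, 0.2, -0.4],
    [0, 0.2, -0.4],
    [0, 0.2, -0.5],
    [0, 0.2, -0.5],
    [0, 0.2, -0.5],
    [0, 0.2, -0.5]
  ],
  "spin": [0.12, 0.24, 0.36, 0.48, 0.6, 0.72, 0.84, 0.96, 1.0]
}}

```text
t: 17.35
eef_pos: [0.6014, -0.1312, 0.1098]
ee_rot: [-0.341, 3.122, -0.003]
wrist_force: [-2.4, 1.7, 12.6]
width: 0.136
```

{"fn": "carry_out", "kwargs": {
  "delta_pos": [
    [0, 0, -0.1],
    [0, 0, -0.2],
    [0, 0, -0.3],
    [0, 0, -0.3],
    [0, 0, -0.4],
    [0, 0, -0.4],
    [0, 0, -0.4],
    [0, 0, -0.4],
    [0, 0, -0.4]
  ],
  "spin": [-0.12, -0.24, -0.36, -0.48, -0.6, -0.72, -0.84, -0.96, -1.0]
}}

```text
t: 18.1
eef_pos: [0.6017, -0.1307, 0.1094]
ee_rot: [1.214, 2.895, -0.001]
wrist_force: [-0.7, 4.6, 12.3]
width: 0.137
```

{"fn": "carry_out", "kwargs": {
  "delta_pos": [
    [0, 0, -0.1],
    [0, 0, -0.2],
    [0, 0, -0.2],
    [0, 0, -0.3],
    [0, 0, -0.3],
    [0, 0, -0.3],
    [0, 0, -0.3],
    [0, 0, -0.3],
    [0, 0, -0.3]
  ],
  "spin": [0.12, 0.24, 0.36, 0.48, 0.6, 0.72, 0.84, 0.96, 1.0]
}}

```text
t: 18.85
eef_pos: [0.6015, -0.1313, 0.1091]
ee_rot: [-0.341, 3.122, -0.003]
wrist_force: [-0.4, 1.4, 12.0]
width: 0.133
```

{"fn": "carry_out", "kwargs": {
  "delta_pos": [
    [0, 0, -0.2],
    [0, 0, -0.4],
    [0, 0, -0.5],
    [0, 0, -0.6],
    [0, 0, -0.6],
    [0, 0, -0.6],
    [0, 0, -0.7],
    [0, 0, -0.7],
    [0, 0, -0.7]
  ],
  "spin": [-0.12, -0.24, -0.36, -0.48, -0.6, -0.72, -0.84, -0.96, -1.0]
}}

```text
t: 19.6
eef_pos: [0.6018, -0.1307, 0.1086]
ee_rot: [1.214, 2.895, -0.0]
wrist_force: [-0.3, 3.1, 13.0]
width: 0.136
```

{"fn": "carry_out", "kwargs": {
  "delta_pos": [
    [0, 0, -0.1],
    [0, 0, -0.2],
    [0, 0, -0.3],
    [0, 0, -0.4],
    [0, 0, -0.4],
    [0, 0, -0.4],
    [0, 0, -0.4],
    [0, 0, -0.4],
    [0, 0, -0.4]
  ],
  "spin": [0.12, 0.24, 0.36, 0.48, 0.6, 0.72, 0.84, 0.96, 1.0]
}}

```text
t: 20.35
eef_pos: [0.6015, -0.1313, 0.1081]
ee_rot: [-0.341, 3.122, -0.003]
wrist_force: [-1.8, 1.2, 13.2]
width: 0.131
```

Run:
```python
from circ import *
s,im,d,cam=shot("w_in2")
for f in ("w_lift2","w_in","w_in2"):
    z=np.load(f"pics/{f}.npz");i=cv2.imread(f"pics/{f}.png");dd=z['d']
    print(f,np.median(dd[240:300,316:328]),np.median(dd[295:308,316:328]))
    m=mask(i,(0,150,60),(7,255,255))|mask(i,(173,150,60),(180,255,255));m[:,:290]=0;m[:,360:]=0
    v,u=np.nonzero(m);print(u.min(),u.max(),v.min(),v.max(),len(u))
```

```text
t 20.35 tcp [ 0.60147374 -0.13130698  0.10811769] yaw 102.47107577952904 F [-1.77474564  1.15851862 13.2238509 ] w 0.1311269168074599
w_lift2 0.13205396 0.13702865
309 336 217 313 2498
w_in 0.13202696 0.13702407
309 335 217 313 2481
w_in2 0.13208103 0.13711813
309 336 217 313 2492
```

{"fn": "carry_out", "kwargs": {
  "delta_pos": [
    [0, 0, -0.1],
    [0, 0, -0.3],
    [0, 0, -0.4],
    [0, 0, -0.5],
    [0, 0, -0.6],
    [0, 0, -0.6],
    [0, 0, -0.7],
    [0, 0, -0.7],
    [0, 0, -0.7]
  ],
  "spin": [-0.12, -0.24, -0.36, -0.48, -0.6, -0.72, -0.84, -0.96, -1.0]
}}

```text
t: 21.15
eef_pos: [0.6018, -0.1307, 0.1076]
ee_rot: [1.213, 2.895, -0.001]
wrist_force: [-1.0, 4.6, 14.7]
width: 0.136
```

{"fn": "carry_out", "kwargs": {
  "delta_pos": [
    [0, 0, -0.1],
    [0, 0, -0.2],
    [0, 0, -0.3],
    [0, 0, -0.3],
    [0, 0, -0.3],
    [0, 0, -0.3],
    [0, 0, -0.3]
  ],
  "spin": [0.12, 0.24, 0.36, 0.48, 0.5, 0.5, 0.5]
}}

```text
t: 21.73
eef_pos: [0.6016, -0.131, 0.1074]
ee_rot: [0.451, 3.107, -0.002]
wrist_force: [-0.9, 3.3, 14.8]
width: 0.132
```

Run:
```python
from circ import *
s,im,d,cam=shot("w_in3")
print(s['moment'])
```

```text
t 21.7333 tcp [ 0.60164486 -0.1310082   0.10737116] yaw 73.49442563880784 F [-0.93325125  3.2787017  14.8040836 ] w 0.13221034258948136
[0.71255576 0.29126874 0.00745494]
```

Pressed at about 16 N and square again. Unloading the vertical force before letting go.

{"fn": "carry_out", "kwargs": {
  "delta_pos": [
    [0, 0.1, 0.5],
    [0, 0.2, 1.0],
    [0, 0.2, 1.4],
    [0, 0.2, 1.4],
    [0, 0.2, 1.4]
  ],
  "spin": [0.003, 0.003, 0.003, 0.003, 0.003]
}}

```text
t: 22.2
eef_pos: [0.6015, -0.1309, 0.1079]
ee_rot: [0.446, 3.108, -0.002]
wrist_force: [-0.6, 1.7, 9.8]
width: 0.133
```

{"fn": "carry_out", "kwargs": {
  "delta_pos": [
    [0, 0, 0.5],
    [0, 0, 1.0],
    [0, 0, 1.6],
    [0, 0, 1.6],
    [0, 0, 1.6]
  ],
  "spin": [0, 0, 0, 0, 0]
}}

```text
t: 22.62
eef_pos: [0.6013, -0.1308, 0.1085]
ee_rot: [0.444, 3.109, -0.002]
wrist_force: [2.9, 0.6, 4.5]
width: 0.128
```

{"fn": "carry_out", "kwargs": {
  "delta_pos": [
    [0, 0, 0.5],
    [0, 0, 1.0],
    [0, 0, 1.0],
    [0, 0, 1.0]
  ],
  "spin": [0, 0, 0, 0]
}}

```text
t: 22.95
eef_pos: [0.6012, -0.1307, 0.1089]
ee_rot: [0.442, 3.109, -0.001]
wrist_force: [5.1, -2.1, 0.5]
width: 0.13
```

{"fn": "carry_out", "kwargs": {
  "delta_pos": [
    [0, 0, 0],
    [0, 0, 0],
    [0, 0, 0],
    [0, 0, 0],
    [0, 0, 0],
    [0, 0, 0]
  ],
  "spin": [0, 0, 0, 0, 0, 0],
  "jaw": 0.42
}}

```text
t: 23.45
eef_pos: [0.6006, -0.13, 0.1089]
ee_rot: [-0.441, -3.11, -0.0]
wrist_force: [0.0, -0.0, 0.3]
width: 0.421
```

{"fn": "carry_out", "kwargs": {
  "delta_pos": [
    [0, 0, 4],
    [0, 0, 12],
    [0, 0, 25],
    [0, 0, 40],
    [0, 0, 60],
    [0, 0, 80],
    [0, 0, 100],
    [0, 0, 110],
    [0, 0, 110],
    [0, 0, 110],
    [0, 0, 110],
    [0, 0, 110]
  ],
  "spin": [0, 0, 0, 0, 0, 0, 0, 0, 0, 0, 0, 0]
}}

```text
t: 24.45
eef_pos: [0.6001, -0.1298, 0.2175]
ee_rot: [-0.441, -3.108, -0.001]
wrist_force: [0.3, -0.2, -0.6]
width: 0.423
```

Run:
```python
from circ import *
s,im,d,cam=shot("w_end")
m=mask(im,(0,150,60),(7,255,255))|mask(im,(173,150,60),(180,255,255));m[:100]=0;m[320:]=0;m[:,:280]=0;m[:,380:]=0
v,u=np.nonzero(m);P=cloud(np.c_[u,v],d[v,u],cam);zt=np.percentile(P[:,2],80);print('top z',zt,len(P))
t=P[(abs(P[:,2]-zt)<.004)];print(cv2.minAreaRect((t[:,:2]*1000).astype(np.float32)))
A=np.c_[t[:,:2]-t[:,:2].mean(0),np.ones(len(t))];c=np.linalg.lstsq(A,t[:,2],rcond=None)[0];print('tilt',c[:2])
v,u=np.mgrid[90:300,240:410].reshape(2,-1);P=cloud(np.c_[u,v],d[v,u],cam);t=P[abs(P[:,2]-.0895)<.003]
print('mouth',cv2.minEnclosingCircle((t[:,:2]*1000).astype(np.float32)))
im,d=snapshot("side");cv2.imwrite("pics/side_end.png",cv2.resize(im[180:340,320:480],None,fx=3.7,fy=3.7,interpolation=cv2.INTER_CUBIC))
im,d=snapshot("scene");cv2.imwrite("pics/scene_end.png",im)
```

```text
t 24.45 tcp [ 0.60008187 -0.12975389  0.21751282] yaw 73.85284806337411 F [ 0.27757273 -0.22096728 -0.5661322 ] w 0.4229840336696221
top z 0.13999609537302063 967
((600.0808715820312, -132.13111877441406), (11.298294067382812, 49.57327651977539), 73.35519409179688)
tilt [ 0.0024626  -0.01367633]
mouth ((600.3067016601562, -132.3308563232422), 26.857364654541016)
```

View pics/w_end.png

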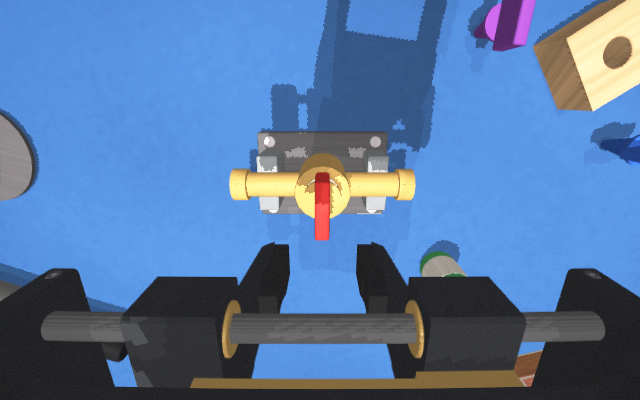

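View pics/side_end.png

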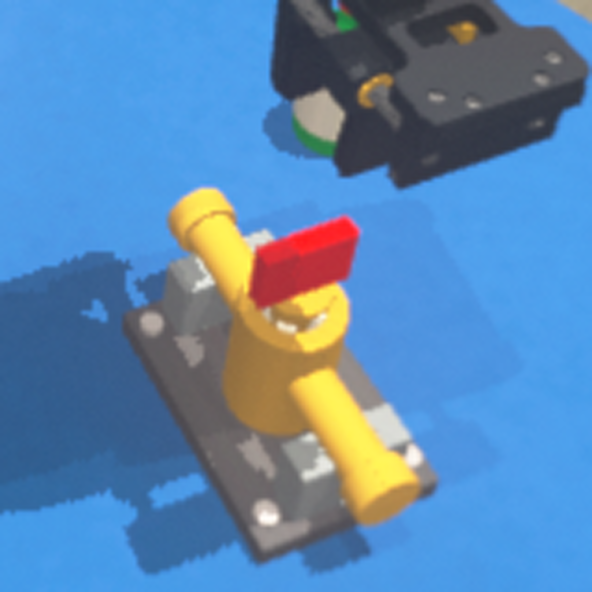

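View pics/scene_end.png

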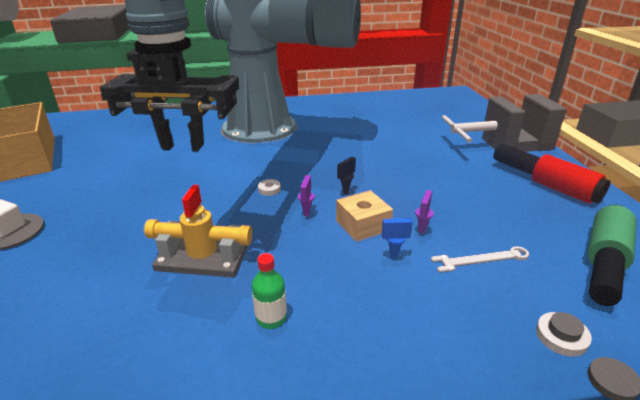

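The wrist view shows the released plug in the barrel at (322,200), with its handle square across the level pipe. In the scene view the bearing (269,187), oil bottle (269,300) and wrench (480,259) are where they started. Handing in.

```bash
python3 -c "
from bench import *
print(job_done())"
```

```text
the job is handed in; nothing more can be done
None
```

The red-handled plug is in the tap, wedged in the sleeve and released with the tap closed. I handed the job in at about 24.5 s of the 61 s allowed.

- **What I did:** I took the plug from the stand and lowered it until it touched the sleeve. I then turned it about 1 rad to and fro through about 13 swings, building the press up to about 14–16 N. The highest reading was about 16.5 N, taken at the end of each move, against the 22 N limit. I finished square, took the load off and opened the jaws.
- **Position:** the tip is about 34 mm below the mouth and within about 1 mm of the bore's axis. The handle is square to within about 0.5° and the tilt is under 1°.
- **Other objects:** the bearing, oil bottle and wrench look unmoved in the scene picture.
- **Not measured:** the sleeve's squeeze on the plug (over 32 N needed) can't be measured here. I judge it firm because the plug stayed put when I unloaded it and let go. It rose about 1.5 mm on unloading, which matches the washer springing back.
- **Disagreements:**
  - The plug sank about 16 mm from the first force reading, more than the 7–9 mm described. That first reading was probably a light side touch, and the final depth still fits the lowest possible sleeve position.
  - It was also still sinking about 0.2–0.5 mm per swing when I stopped.

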